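Lock the control unit's service cover with the cam key

TASK

One of the two slotted cam locks on the label machine's service cover is still open. Take the key from its holder, put its blade in that lock's slot and turn it clockwise until the cam is fully home against its stop, without forcing it; then stand the key back in its holder, released. Leave the lock that is already shut, and the other things on the bench, as they are.

Things in the scene. Friction and masses are not known exactly. Their poses are not given: they have to be found in the camera images.
- unit: Label machine's control unit, fixed: blue case 200 (x) x 320 (y) x 62 mm with a white cover, cover top 70 mm above the bench. Origin: centre of its underside. Both cam locks stand on the cover at x = -40 mm, y = +85 or -85 mm in this frame (which is which varies). Two dark pointers by each lock; a seated cam's slot lies between them, along this x axis.
- slot_open (a point): Centre of the open lock's slot, level with the cam's face; x along the slot, z up. The slot is closed at its ends: 26 long x 5 wide x 6 mm deep. The blade has 2 mm play across it, and it yields a little in the hand, so the cam lags behind the key: turn on past the nominal angle until the torque rises at the stop.
- cam_open (a joint): Angle of the open lock's cam, rad: grows clockwise seen from above. It starts 0.1 to 0.4 and the hard stop (fully home) is at 1.571, where the slot lies along the unit's x axis, in line with the two pointers. Dry friction of 0.10 N m all the way, no spring in rotation: it stays where it is left.
- slot_shut (a point): The other lock, the same in build and already home (slot along the unit's x axis): leave it. Point and axes as for slot_open.
- cam_shut (a joint): Angle of the shut lock's cam, rad: 1.571, to stay so.
- key: Cam key, 70 to 120 g, standing blade down in its holder. Steel blade 22 (x) x 3 (y) mm, 22 mm long, under a black flat-sided handle 40 (x) x 16 (y) x 56 mm high (22 to 78 mm above the tip). Origin: centre of the blade's lower edge; z up the handle. Grip it across y by the handle. Half a turn about z makes no difference to it.
- key_tip (a point): Centre of the key blade's lower edge (same point and axes as key).
- holder_mouth (a point): Centre of the holder's hole at its top face; x runs along the hole's length. The holder is a fixed aluminium block 60 x 60 x 30 mm high on the bench with a hole 27 (x) x 8 (y) mm, 26 mm deep. The key stands in it with its blade 22 mm deep and the handle's underside resting on the block.
- label_roll: Bystander: paper label roll, 76 mm across, 40 mm high. Origin: centre of its underside.
- ink_jar: Bystander: white jar, 48 mm across, 70 mm high. Origin: centre of its underside.
- carton: Bystander: small carton 110 x 80 x 50 mm. Origin: centre of its underside.
- lock_open: Open lock's fixed collar, black, 52 mm across and 16 mm high, on the cover; origin: centre of its underside, axes as the unit's. In it sits a steel cam head 36 mm across, face level with the collar's top (86 mm above the bench). The head is sprung: it sinks 1 mm per 2 N of push, at most 5 mm, slot and all. Over 40 N on it (push and edge pressures added, about 0.3 N m) is too much.
There are look-alikes about, which are no part of the job. What is shaped like the key but pink is not meant. What is shaped like the part that bears holder_mouth but green or yellow is not meant.

How it is judged:
On the way, in this order (a step that is already met when the one before it is completed fails the run):
1. the key's blade is seated in the open lock's slot (horizontal distance between key_tip and slot_open below 0.005 m and z of key_tip in the frame of slot_open below -0.004 m), for 0.2 s.
2. the key, still in the slot, has turned the cam fully home (value of joint cam_open above 1.525 rad and horizontal distance between key_tip and slot_open below 0.006 m and z of key_tip in the frame of slot_open below -0.002 m), for 0.2 s.
At the end, for the whole second after the job is handed in: The open lock's cam is within 0.046 rad (2.6 degrees) of its stop, the shut lock still is too, and the key stands at rest and upright (within 7 degrees) in its holder, blade at least 18 mm deep (value of joint each of cam_open, cam_shut above 1.525 rad and horizontal distance between key_tip and holder_mouth below 0.008 m and z of key_tip in the frame of holder_mouth below -0.018 m and angle between key's own z axis and vertical below 0.12 rad and linear speed of key below 0.01 m/s); the robot touches nothing.
It fails at once if the key bears on the open lock with more than 40 N, push and edge pressures added up (pressed or turned too hard) (contact force between key and lock_open above 40 N).
It fails at once if the shut lock is turned (value of joint cam_shut below 1.5 rad).
It fails at once if the label roll, jar or carton is pushed more than 30 mm (distance of any of label_roll, ink_jar, carton from where it was at the start of the episode above 0.03 m).
It also fails if it takes over 72 s, if anything falls off the work surface, if the arm or the gripper's body presses on something with over 40 N, if the wrist force passes 120 N, or if a joint passes its speed limit or range.

ROBOT

A 6-joint arm with a two-finger parallel gripper is mounted at the origin on the work surface. World frame = base frame: x ahead of the robot, y to its left, z up, the work surface at z = 0. Lengths are in m, angles in rad, forces in N, time in s.
With the tool pointing down it reaches from about 0.375 to 0.9 m from the base axis. Payload 3.1 kg.
Tool frame: the origin (TCP) lies where the fingers leave the gripper's body, on its centre line; the fingertips stand 73 mm ahead of it and the grasp point (between the pads) lies 54 mm ahead of it; z points along the fingers, y is the line along which they close (so a half turn about z gives the same grasp; the last joint's range is limited). The gripper opens to 85 mm and grips with 20 to 120 N. Pads are 22 mm wide; open, the fingers measure 114 mm over their backs; the gripper's body (76 mm by 85 mm) begins 54 mm behind the grasp point. The pads swing forward as they close: fully open they stand 13 mm farther back than shut.
Start: joints at [-1.345, 0.527, 1.433, -0, 1.181, -0.178], TCP at [0.246, -0.575, 0.304] pointing down, gripper open.
Joint ranges: [-3.08, 3.08], [-0.75, 2.2], [0.22, 2.44], [-1.43, 4.57], [0, 2.65], [-2.85, 2.85]. Speed limits (rad/s): [2.79, 2.79, 3.14, 3.14, 3.14, 3.14].

INTERFACE

Orientations are given as a unit quaternion [x, y, z, w].
In Python, from station import manip gives the robot as it stands.
- The arm moves only by the tool step_arm, never from a script. Its argument "moves" is one flat list of numbers, 5 for each row, row after row: the opening, from 0 (shut) to 1 (fully open), then the shift along the world's x, y, z scaled (see below), then the turn about the world's z scaled (see below). In form: [fingers, x, y, z, yaw, fingers, x, y, z, yaw, ...]. A call has 1 to 12 rows; each row is the pose to reach, as a shift and turn from the pose commanded when the call began, turning the shorter way round; what a row does not reach only later rows make up. The controller multiplies each number of a shift by 200 mm and each number of a turn by pi rad. A row lasts 1/8 s, in which the tool goes at most 62.5 mm and 10.7 degrees, less where a joint would pass 70% of its speed; a pose out of reach is approached as far as the arm can. A call with a number of a shift or a turn outside -1 to 1 is refused whole. A call with a gripper value outside its range is refused whole. The fingers move at their own pace and stop on an object; "grip_force" is the grip in N (left out, the last holds). Time passes only in rows, so rows that repeat a pose let the fingers close. It gives the time, the measured TCP pose, the force, the opening and the grip force at its end, in the units of the state.
- manip.sense(): the state, without advancing time (a new reading comes with each control period).
- manip.snapshot(name): name is "scene" or "top" or "wrist"; returns a dict with "color" (384x512x3 uint8, blue, green, red), "z_map" (384x512 float32, m along the optical axis (not along the pixel's ray), 0 where there is no reading), "fovy" (degrees; the focal length in pixels is half the picture's height over the tangent of half this angle, whatever the lens; pixels are square), "cx", "cy" (the principal point, pixels), "R" (3x3) and "t" (3): a world point X has camera coordinates R X + t; the wrist camera has in their place "mount" (4x4, takes a point from camera to tool coordinates, whose origin is the TCP and whose axes are the flange's). Camera axes: x right, y down, z forward; pixel columns grow to the right and rows downward; lengths in m; the calibration is good to about 2 mm. The wrist camera is an equidistant fisheye: a pixel r from the principal point sees the ray r / f radians off the axis. A picture is of the moment at which its call begins: read the wrist's pose just before it.
- manip.sign_off(): hands the job in; it is judged then, once.
The state is a dict: "t": time; "q": joint angles; "qd": joint speeds; "tau": joint torques, N m; "tcp_pos": TCP position; "tool_rot": TCP orientation; "force": force on the tool from outside, world axes, zero at the start; "ft_torque": the same for the moment, N m; "finger_gap": opening from 0.0 (shut) to 1.0 (fully open); "gripper_force": force on a finger pad.
Only numpy, scipy, OpenCV 4.12 (cv2) and the standard library are available. Lean on these libraries where they do the work, as an engineer would, in place of code of your own. Each camera call takes 0.05 s, during which the arm holds its last target. There are 200 camera calls.

## Working session

There is one attempt and no reset: what is moved stays moved. The work goes in short steps, Python scripts to look and compute and a tool call to move; the robot and the scene stay as the last step left them, time stands still between calls to the robot, and variables do not carry over. Pictures are saved under pics/ and viewed, at most 13 in all, crops included, and the job is handed in when it is done.

Besides the shell and the picture viewer there is one more tool, called as a command line: name --argument value ..., lists and objects as JSON in quotes. step_arm: Moves the arm, as the interface text tells. Its arguments: {"type":"object","properties":{"moves":{"type":"array","items":{"type":"number"}},"grip_force":{"type":"number"}},"required":["moves"]}

```bash
mkdir -p pics; ls
cat > h.py <<'E'
import numpy as np,cv2,pickle
from station import manip
def snap(n,f):
    s=manip.sense(); d=manip.snapshot(n); d['s']=s
    cv2.imwrite(f'pics/{f}.png',d['color']); pickle.dump(d,open(f'pics/{f}.pkl','wb')); return d
def load(f): return pickle.load(open(f'pics/{f}.pkl','rb'))
def world(d,u,v,z=None):
    """pixel -> world point, by depth or at height z"""
    f=d['color'].shape[0]/2/np.tan(np.radians(d['fovy'])/2)
    a=np.array([u-d['cx'],v-d['cy']])/f
    if 'mount' in d:
        from scipy.spatial.transform import Rotation as Ro
        r=np.linalg.norm(a); ray=np.array([*(a/max(r,1e-9)*np.tan(r)),1.])
        M=np.array(d['mount']); Rw=Ro.from_quat(d['s']['tool_rot']).as_matrix()
        D=Rw@M[:3,:3]@ray; C=np.array(d['s']['tcp_pos'])+Rw@M[:3,3]
    else:
        ray=np.array([*a,1.]); R=np.array(d['R']); D=R.T@ray; C=-R.T@np.array(d['t'])
    k=d['z_map'][int(round(v)),int(round(u))] if z is None else (z-C[2])/D[2]
    return C+k*D
E
python3 - <<'E'
from h import *
a=snap('top','top0');b=snap('scene','scene0')
print(manip.sense())
for d in(a,b): print(d['fovy'],d['cx'],d['cy'],d['R'],d['t'])
cv2.imwrite('pics/both.png',cv2.resize(a['color'],(800,600),interpolation=cv2.INTER_CUBIC))
E
```

```text
pics
{'t': 0.1, 'q': array([-1.34552078e+00,  5.28398714e-01,  1.43378387e+00, -1.10950380e-05,
        1.18140596e+00, -1.78491551e-01]), 'qd': array([ 2.72952834e-05, -4.78325980e-04, -4.45703485e-03,  1.14743299e-03,
       -3.62232078e-04,  1.31604645e-03]), 'tau': array([ 1.76326324e-05, -4.43305707e+01, -1.78585929e+01, -3.05909671e-04,
        3.85670617e-03,  9.93021985e-06]), 'tcp_pos': array([ 0.24546768, -0.57422577,  0.30301257]), 'tool_rot': array([ 9.79689725e-01,  2.00516948e-01, -2.84705161e-05, -9.97551615e-04]), 'force': array([ 0.55897801, -0.0926962 ,  0.39092678]), 'ft_torque': array([-0.02070641, -0.03947097,  0.01076186]), 'gripper_force': 0.0, 'finger_gap': 1.0028894117919869}
42.72134665090262 256.8103579404768 190.58674883748247 [[ 0.00940364 -0.99990512 -0.01006614]
 [-0.98385249 -0.00745241 -0.17882599]
 [ 0.178734    0.01158521 -0.98382922]] [0.1251982  0.48844401 1.17348373]
46.54203125013366 257.3786349842825 201.68255610129782 [[-0.6321149   0.77485567  0.0054264 ]
 [ 0.5323944   0.43938583 -0.72353044]
 [-0.56301595 -0.45446539 -0.69027115]] [ 0.20780236 -0.27796314  1.33362362]
```

View pics/both.png

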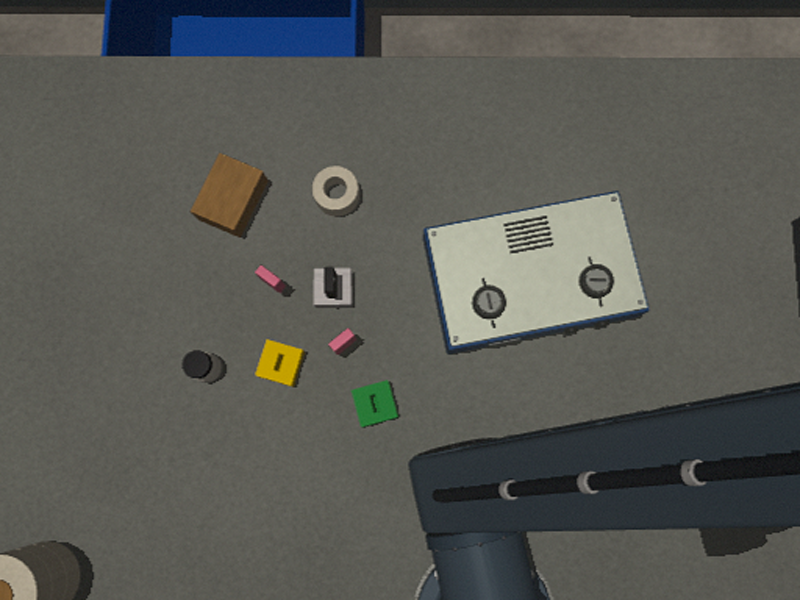

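View pics/scene0.png

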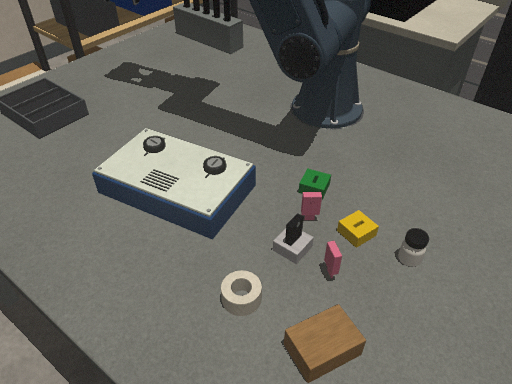

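The top view (800 px scale) shows the black key in the grey block at (333,285). The pink look-alikes are at (272,278) and (345,342), the green and yellow blocks at (375,403) and (281,362). The grey block with the black key fits the description. The lock at (489,301) has its slot along the pointers, so it is shut. The lock at (597,280) has its slot across them, so it is open. I'll confirm with an enlarged crop and measure.

Run:
```python
from h import *
d=load('top0');c=d['color']
A=c[160:210,190:240];B=c[150:220,300:400];C=c[110:235,262:422]
up=lambda x,k:cv2.resize(x,None,fx=k,fy=k,interpolation=cv2.INTER_CUBIC)
o=np.zeros((600,800,3),np.uint8)
o[:400,:400]=up(A,8)
o[:400,400:]=0
o[:200,400:800]=up(c[165:215,282:382],4) 
o[200:480,400:800]=up(B,4)
cv2.imwrite('pics/crop1.png',o)
s=.64
for n,u,v,z in[('holder top ctr',333,287,.03),('lockL',489,301,.086),('lockR',597,280,.086),('c1',427,229,.07),('c2',617,193,.07),('c3',648,308,.07),('c4',450,350,.07)]:
    print(n,world(d,u*s,v*s,z).round(4),world(d,u*s,v*s).round(4))
```

```text
holder top ctr [0.5069 0.2398 0.03  ] [0.4967 0.2345 0.082 ]
lockL [ 0.4759 -0.0055  0.086 ] [ 0.4771 -0.0062  0.079 ]
lockR [ 0.5099 -0.1715  0.086 ] [ 0.51   -0.1716  0.0857]
c1 [0.5935 0.0894 0.07  ] [0.594  0.0894 0.0684]
c2 [ 0.6546 -0.2123  0.07  ] [ 0.6548 -0.2124  0.0695]
c3 [ 0.4696 -0.2525  0.07  ] [ 0.4814 -0.2741  0.0009]
c4 [0.4019 0.0535 0.07  ] [0.4038 0.0526 0.0529]
```

View pics/crop1.png

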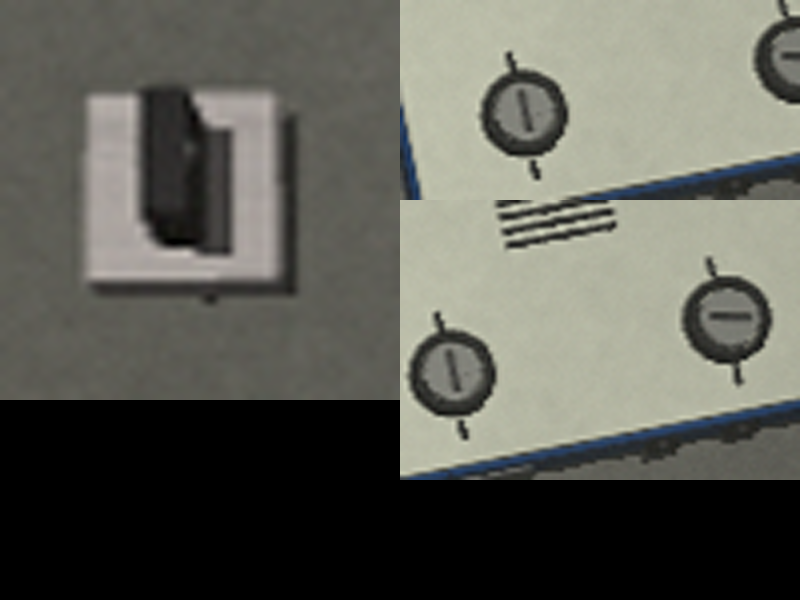

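Confirmed: the black key stands in the aluminium block with its handle along world x. The left lock is shut and the right one is open, its slot nearly along world y. I'm moving above the open lock for a close wrist view.

step_arm --moves '[1,1,1,0,-0.128,1,1,1,0,-0.128,1,1,1,0,-0.128,1,1,1,0,-0.128,1,1,1,0,-0.128,1,1,1,0,-0.128]'

```text
t: 0.85
tcp_pos: [0.447, -0.3723, 0.3035]
tool_rot: [1.0, 0.003, -0.0, -0.001]
force: [-0.3, 0.3, -0.1]
finger_gap: 1.0
gripper_force: 0.0
```

step_arm --moves '[1,0.1,1,0,0,1,0.1,1,0,0,1,0.1,1,0,0,1,0.1,1,0,0,1,0.1,1,0,0,1,0.1,1,0,0,1,0.1,1,0,0]'

```text
t: 1.72
tcp_pos: [0.4657, -0.1765, 0.3038]
tool_rot: [1.0, -0.0, 0.0, 0.0]
force: [-0.4, -0.3, 0.5]
finger_gap: 1.003
gripper_force: 0.0
```

Run:
```python
from h import *
d=snap('wrist','w1');print(d['s']['tcp_pos'],d['s']['q'],d['s']['tool_rot'],d['fovy'],d['cx'],d['cy'],d['mount'],d['s']['force'],d['s']['ft_torque'])
cv2.imwrite('pics/w1b.png',cv2.resize(d['color'],(800,600),interpolation=cv2.INTER_CUBIC))
```

```text
[ 0.46571164 -0.17652907  0.30383884] [-5.86917614e-01  3.57518838e-01  1.74548178e+00 -4.01299669e-04
  1.03796898e+00  9.84660050e-01] [ 9.99999895e-01 -2.88798149e-04  1.63784204e-04  3.16396246e-04] 65.70646984690485 258.18981257884417 189.7400006366107 [[ 9.54624194e-05 -9.64732788e-01 -2.63231149e-01  6.58163108e-02]
 [ 9.99999739e-01  2.80713847e-04 -6.66150104e-04 -3.07937777e-04]
 [ 7.16549475e-04 -2.63231017e-01  9.64732563e-01 -6.84203572e-02]
 [ 0.00000000e+00  0.00000000e+00  0.00000000e+00  1.00000000e+00]] [-0.44466409 -0.34260644  0.46705019] [0.01902358 0.03507796 0.00615296]
```

View pics/w1b.png

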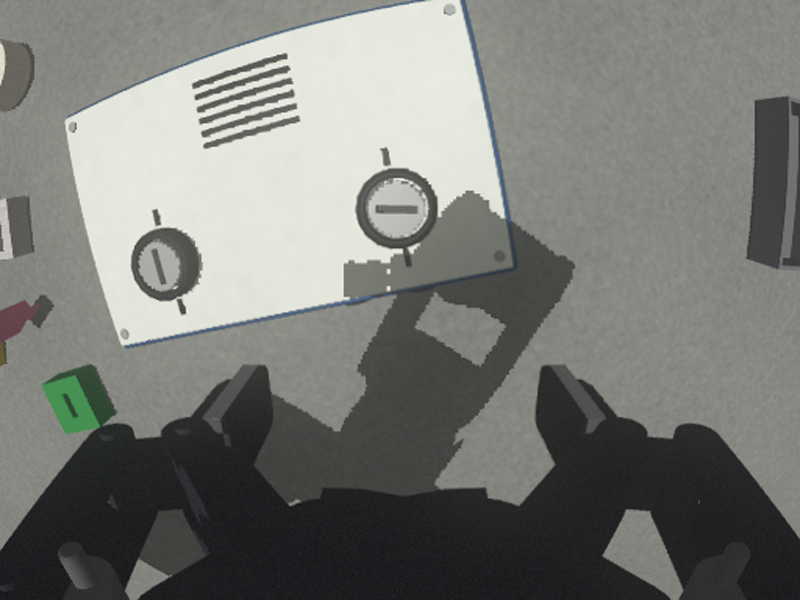

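The wrist view (800 px) shows the open lock at (397,208), its slot from about (375,209) to (418,210), with pointers at (385,156) and (407,257). The shut lock is at (166,264). I'll refine the slot centre and angle with a threshold, then go to the key.

```bash
cat >> h.py <<'E'
def slot(d,u,v,rad,z,show=False):
    """dark slot on light cam face about pixel u,v: centre and direction in world"""
    g=cv2.cvtColor(d['color'],cv2.COLOR_BGR2GRAY).astype(float)
    vv,uu=np.mgrid[:g.shape[0],:g.shape[1]]; m=np.hypot(uu-u,vv-v)<rad
    w=np.where(m,np.clip(np.median(g[m])*.85-g,0,None),0)
    n,l=cv2.connectedComponents((w>0).astype(np.uint8)); k=1+np.argmax([w[l==i].sum() for i in range(1,n)]); w[l!=k]=0
    i=np.nonzero(w); ww=w[i]; P=np.array([world(d,b,a,z)[:2] for a,b in zip(*i)])
    c=np.average(P,0,ww); e,V=np.linalg.eigh(np.cov(P.T,aweights=ww)); a=V[:,1]
    return c,np.degrees(np.arctan2(a[1],a[0]))%180,np.sqrt(12*e),(P@a).ptp() if hasattr(P,'ptp') else np.ptp(P@a)
E
python3 - <<'E'
from h import *
d=load('w1');s=.64
print('open',slot(d,397*s,209*s,17,.086))
print('shut',slot(d,163*s,263*s,13,.086))
for n,u,v in[('p1',385,156),('p2',407,257),('q1',155,217),('q2',181,306)]: print(n,world(d,u*s,v*s,.07).round(4))
print('face z',world(d,385*s,195*s),world(d,400*s,225*s))
t=load('top0')
print('top',slot(t,597*s,280*s,7,.086))
# key handle top in top view: points with z ~0.086 near the key
zs=[]
for v in range(160,210):
  for u in range(195,235):
    p=world(t,u,v)
    if .076<p[2]<.095: zs.append(p)
zs=np.array(zs,np.float32);print(len(zs),zs[:,2].mean(),cv2.minAreaRect(zs[:,:2]))
hs=np.array([p for v in range(160,210) for u in range(195,235) if .025<(p:=world(t,u,v))[2]<.034],np.float32)
print(cv2.minAreaRect(hs[:,:2]))
E
```

```text
open (array([ 0.50931407, -0.17129402]), np.float64(88.9954751492094), array([0.00483418, 0.02598416]), np.float64(0.026004159131040788))
shut (array([ 0.47528001, -0.00616049]), np.float64(11.552629171510546), array([0.00456557, 0.02554803]), np.float64(0.025490459919014274))
p1 [ 0.5425 -0.1644  0.07  ]
p2 [ 0.4762 -0.1785  0.07  ]
q1 [0.5084 0.0022 0.07  ]
q2 [ 0.4419 -0.0125  0.07  ]
face z [ 0.51779138 -0.16481462  0.08372037] [ 0.49894903 -0.17404259  0.08331771]
top (array([ 0.51152404, -0.17127891]), np.float64(89.5494721958602), array([0.00432272, 0.02516187]), np.float64(0.02400754155594323))Traceback (most recent call last):
  File "<stdin>", line 15, in <module>
cv2.error: OpenCV(4.12.0) /io/opencv/modules/imgproc/src/convhull.cpp:143: error: (-215:Assertion failed) total >= 0 && (depth == CV_32F || depth == CV_32S) in function 'convexHull'
```

step_arm --moves '[1,0,1,0,0,1,0,1,0,0,1,0,1,0,0,1,0,1,0,0,1,0,1,0,0]'

```text
t: 2.4
tcp_pos: [0.4659, 0.0252, 0.3039]
tool_rot: [1.0, 0.002, 0.0, 0.0]
force: [0.4, -0.4, -0.1]
finger_gap: 0.997
gripper_force: 0.0
```

step_arm --moves '[1,0,1,-0.25,0,1,0,1,-0.25,0,1,0,1,-0.25,0,1,0,1,-0.25,0,1,0,1,-0.25,0,1,0,1,-0.25,0,1,0,1,-0.25,0]'

```text
t: 3.28
tcp_pos: [0.4662, 0.2236, 0.2544]
tool_rot: [1.0, -0.0, 0.0, 0.0]
force: [-0.7, -0.5, 0.6]
finger_gap: 1.001
gripper_force: 0.0
```

Run:
```python
from h import *
d=snap('wrist','w2');print(d['s']['tcp_pos'],d['s']['q'],d['s']['tool_rot'])
t=load('top0')
for n,D,box in(('top',t,(195,235,160,210)),('wrist',d,(150,380,40,300))):
  P=np.array([np.r_[world(D,u,v),u,v] for v in range(box[2],box[3]) for u in range(box[0],box[1])],np.float32)
  for lo,hi in((.074,.092),(.024,.036)):
    Q=P[(P[:,2]>lo)&(P[:,2]<hi)]
    Q=Q[np.hypot(Q[:,0]-.507,Q[:,1]-.237)<.045]
    if len(Q)>9: print(n,lo,len(Q),Q[:,2].mean(),cv2.minAreaRect(np.ascontiguousarray(Q[:,:2])),Q[:,:2].mean(0))
cv2.imwrite('pics/w2b.png',cv2.resize(d['color'],(800,600),interpolation=cv2.INTER_CUBIC))
```

```text
[0.46619652 0.22363081 0.25437898] [ 2.31061587e-01  4.53152026e-01  1.75332649e+00 -4.24928574e-04
  9.34446737e-01  1.80303764e+00] [ 9.99999822e-01 -4.63659716e-04  3.64028451e-04  8.97424773e-05]
top 0.074 116 0.085919365 ((0.5081449747085571, 0.24183565378189087), (0.03903556242585182, 0.014962165616452694), 1.4588958024978638) [0.5076059  0.24190213]
top 0.024 409 0.030289974 ((0.5089841485023499, 0.24156589806079865), (0.0608331561088562, 0.05865202099084854), 1.8573359251022339) [0.5065538  0.23995529]
wrist 0.074 978 0.08418276 ((0.5076037049293518, 0.24210543930530548), (0.03949530050158501, 0.01668567769229412), 1.6771225929260254) [0.50814337 0.24196127]
wrist 0.024 2495 0.028427105 ((0.5075874924659729, 0.2421855479478836), (0.059598326683044434, 0.06060614436864853), 1.380908489227295) [0.5097412  0.24069968]
```

View pics/w2b.png

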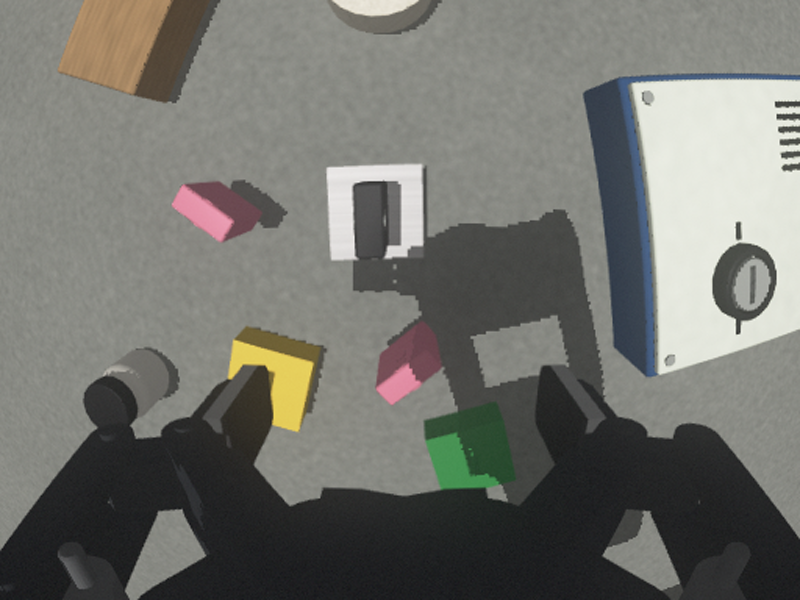

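The black key is in the grey holder at (371,219), with the shut lock at right. Key centre is (0.508, 0.242), yaw about 1.5°. I'm going over it, down, and gripping.

step_arm --moves '[0.5,0.21,0.092,0,0.008,0.5,0.21,0.092,0,0.008,0.5,0.21,0.092,-0.15,0.008,0.5,0.21,0.092,-0.3,0.008,0.5,0.21,0.092,-0.45,0.008,0.5,0.21,0.092,-0.6,0.008,0.5,0.21,0.092,-0.7,0.008,0.5,0.21,0.092,-0.7,0.008,0.5,0.21,0.092,-0.7,0.008]'

```text
t: 4.45
tcp_pos: [0.5078, 0.2434, 0.1147]
tool_rot: [1.0, 0.013, 0.0, -0.0]
force: [0.9, -0.5, 0.3]
finger_gap: 0.501
gripper_force: 0.0
```

step_arm --moves '[0,0,0,0,0,0,0,0,0,0,0,0,0,0,0,0,0,0,0,0,0,0,0,0,0,0,0,0,0,0,0,0,0,0,0,0,0,0,0,0]' --grip_force 60

```text
t: 5.45
tcp_pos: [0.5082, 0.2438, 0.1151]
tool_rot: [1.0, 0.014, 0.001, -0.0]
force: [-1.0, -0.0, 7.3]
finger_gap: 0.179
gripper_force: 58.8
```

step_arm --moves '[0,0,0,0.1,0,0,0,0,0.25,0,0,0,0,0.45,0,0,0,0,0.65,0,0,0,0,0.65,0]'

```text
t: 6.08
tcp_pos: [0.5091, 0.2443, 0.2472]
tool_rot: [1.0, 0.014, 0.004, -0.001]
force: [-0.1, -0.2, -1.0]
finger_gap: 0.179
gripper_force: 58.4
```

step_arm --moves '[0,0,-0.2,0,0.05,0,0,-0.5,0,0.1,0,0,-0.75,0,0.15,0,0,-1,0,0.2,0,0,-1,0,0.25,0,0,-1,0,0.25,0,0,-1,0,0.25]'

```text
t: 6.95
tcp_pos: [0.5071, 0.0442, 0.2432]
tool_rot: [0.919, 0.394, -0.001, -0.0]
force: [-0.5, -0.2, -0.5]
finger_gap: 0.179
gripper_force: 58.6
```

step_arm --moves '[0,0,-0.25,0,0.05,0,0,-0.5,0,0.1,0,0,-0.75,0,0.15,0,0,-0.8,0,0.2,0,0,-0.8,0,0.236,0,0,-0.8,0,0.236,0,0,-0.8,0,0.236]'

```text
t: 7.82
tcp_pos: [0.5076, -0.1155, 0.2437]
tool_rot: [0.713, 0.701, -0.0, -0.0]
force: [0.0, -0.9, -1.0]
finger_gap: 0.178
gripper_force: 58.7
```

Run:
```python
from h import *
d=snap('wrist','w3');print(d['s']['tcp_pos'],d['s']['q'],d['s']['tool_rot'],d['s']['force'],d['s']['ft_torque'],d['s']['finger_gap'])
print('holder hole?')
cv2.imwrite('pics/w3b.png',cv2.resize(d['color'],(800,600),interpolation=cv2.INTER_CUBIC))
```

```text
[ 0.50756783 -0.11553364  0.24374634] [-4.38688243e-01  4.73719193e-01  1.75418424e+00 -1.75681266e-05
  9.14151813e-01 -4.20579066e-01] [ 7.13476491e-01  7.00679130e-01 -8.70833679e-05 -2.14391595e-04] [ 0.04294745 -0.89895399 -1.0395255 ] [-0.0379301  -0.04128654 -0.01026171] 0.17803176130599033
holder hole?
```

View pics/w3b.png

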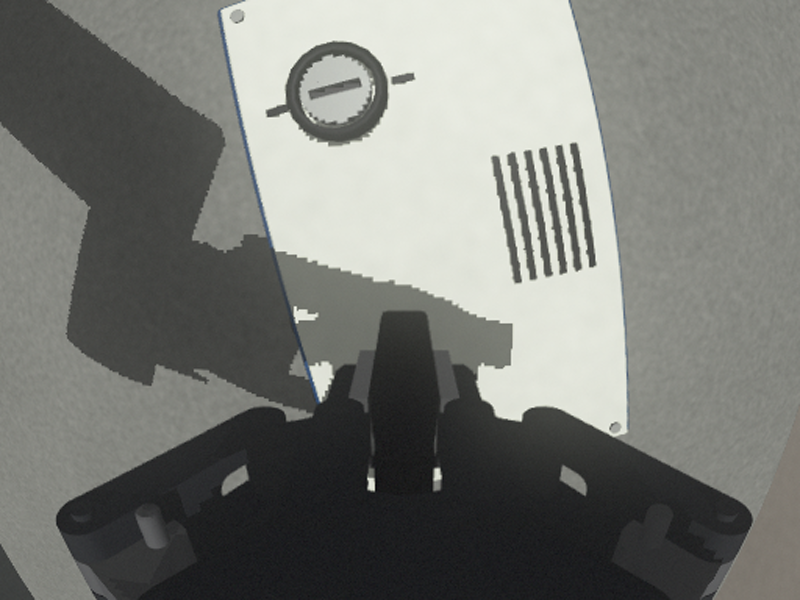

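The view shows the shut lock at (337,90) and the handle held centrally at (404,315). I'll stand off in -y so the open lock lies straight ahead of the handle.

step_arm --moves '[0,0,-0.3,0,0,0,0,-0.6,0,0,0,0,-0.75,0,0,0,0,-0.75,0,0,0,0,-0.75,0,0,0,0,-0.75,0,0]'

```text
t: 8.62
tcp_pos: [0.5075, -0.2647, 0.2438]
tool_rot: [0.713, 0.702, 0.0, -0.001]
force: [-0.2, -1.3, -1.2]
finger_gap: 0.181
gripper_force: 58.7
```

Run:
```python
from h import *
d=snap('wrist','w4');s=d['s'];print(s['tcp_pos'],s['tool_rot'])
# lock predicted pixel by brute force
uu,vv=np.meshgrid(range(0,512,4),range(0,300,4));P=np.array([world(d,u,v,.086)[:2] for u,v in zip(uu.ravel(),vv.ravel())])
i=np.argmin(np.hypot(*(P-[.5093,-.1713]).T));u,v=uu.ravel()[i],vv.ravel()[i];print(u,v)
print('slot',slot(d,u,v,17,.086),'face',world(d,u-9,v)[2],world(d,u+9,v)[2])
cv2.imwrite('pics/w4b.png',cv2.resize(d['color'],(800,600),interpolation=cv2.INTER_CUBIC))
```

```text
[ 0.50746565 -0.2646599   0.24381855] [ 7.12663562e-01  7.01505728e-01  2.59234936e-05 -5.99423286e-04]
260 76
slot (array([ 0.50909994, -0.17084362]), np.float64(89.37426255520252), array([0.00453291, 0.02541806]), np.float64(0.02473561536214272)) face 0.08463620094161825 0.08499476071591025
```

View pics/w4b.png

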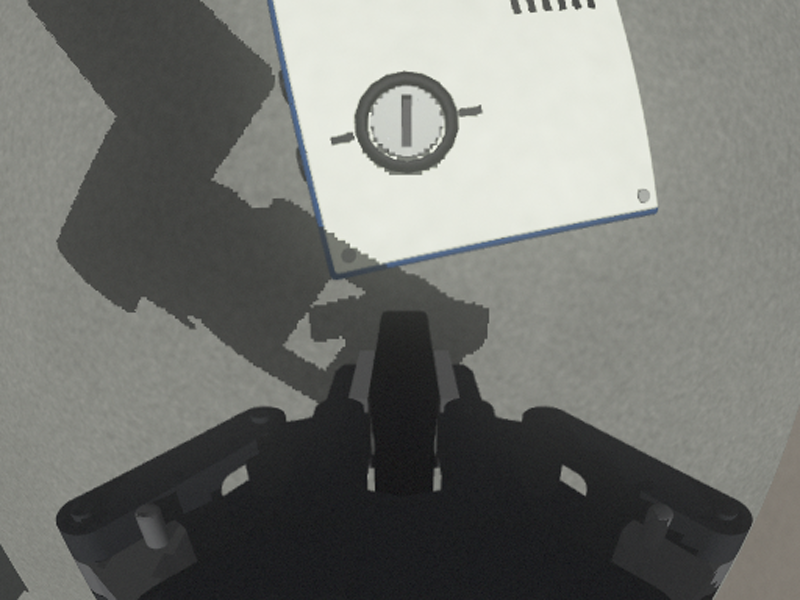

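The slot is straight ahead at (406,120), centre (0.5091,-0.171), 89.2°, and the tool yaw is 89.1°. I'm hovering just above it.

step_arm --moves '[0,0.008,0.25,0,0,0,0.008,0.468,0,0,0,0.008,0.468,-0.1,0,0,0.008,0.468,-0.2,0,0,0.008,0.468,-0.234,0,0,0.008,0.468,-0.234,0,0,0.008,0.468,-0.234,0]'

```text
t: 9.55
tcp_pos: [0.5096, -0.1729, 0.1978]
tool_rot: [0.713, 0.701, 0.0, 0.001]
force: [-1.3, 0.4, -0.7]
finger_gap: 0.175
gripper_force: 58.7
```

Run:
```python
from h import *
s=manip.sense();print(s['tcp_pos'],s['tool_rot'],s['force'],s['ft_torque'])
a=manip.snapshot('top')['color'];b=manip.snapshot('scene')['color']
up=lambda x:cv2.resize(x,(400,400),interpolation=cv2.INTER_CUBIC)
cv2.imwrite('pics/hov.png',np.hstack([up(a[140:220,340:420]),up(b[100:180,110:190])]))
```

```text
[ 0.50961203 -0.1728686   0.19776111] [7.13132028e-01 7.01029405e-01 1.82845042e-04 6.71068377e-04] [-1.25375267  0.41347429 -0.68065161] [-0.02031777 -0.02157859 -0.01270552]
```

View pics/hov.png

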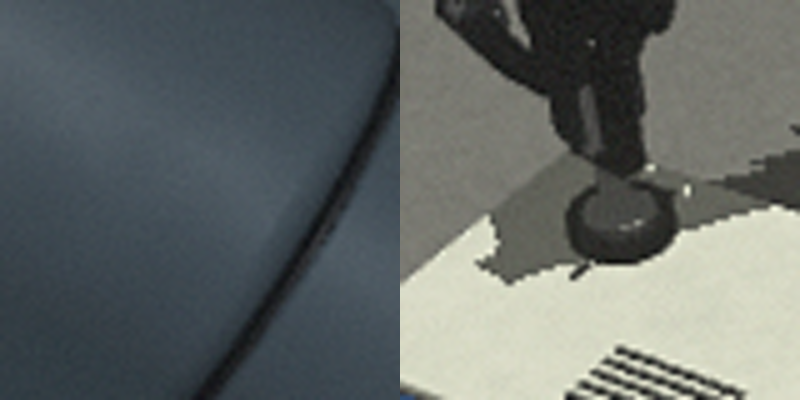

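In the scene view (right half) the blade hovers over the cam at about (615,195). The top view is blocked by the arm. I'm descending gently.

step_arm --moves '[0,-0.002,0.007,0,0,0,-0.002,0.007,-0.015,0,0,-0.002,0.007,-0.025,0,0,-0.002,0.007,-0.035,0,0,-0.002,0.007,-0.04,0,0,-0.002,0.007,-0.04,0,0,-0.002,0.007,-0.04,0]'

```text
t: 10.52
tcp_pos: [0.5089, -0.1713, 0.1891]
tool_rot: [0.713, 0.701, 0.0, 0.0]
force: [0.5, -0.1, -0.3]
finger_gap: 0.181
gripper_force: 58.6
```

No contact force at 4 mm deep, so the blade is in the slot. I'm going slightly deeper.

step_arm --moves '[0,0,0,-0.005,0,0,0,0,-0.01,0,0,0,0,-0.01,0,0,0,0,-0.01,0,0,0,0,-0.01,0]'

```text
t: 11.15
tcp_pos: [0.5089, -0.1713, 0.1871]
tool_rot: [0.713, 0.701, 0.0, 0.0]
force: [0.8, 0.8, -0.8]
finger_gap: 0.178
gripper_force: 58.7
```

Run:
```python
from h import *
s=manip.sense();print(s['tcp_pos'],s['tool_rot'],s['force'],s['ft_torque'])
```

```text
[ 0.50887886 -0.17132396  0.18714162] [7.13158744e-01 7.01002561e-01 5.89541173e-05 1.14192579e-04] [ 0.76203354  0.78490141 -0.75431594] [-0.04103636 -0.14033113  0.01704513]
```

step_arm --moves '[0,0,0,0,-0.02,0,0,0,0,-0.04,0,0,0,0,-0.06,0,0,0,0,-0.08,0,0,0,0,-0.1,0,0,0,0,-0.12,0,0,0,0,-0.14,0,0,0,0,-0.16,0,0,0,0,-0.18,0,0,0,0,-0.2,0,0,0,0,-0.2,0,0,0,0,-0.2]'

```text
t: 12.65
tcp_pos: [0.5097, -0.1716, 0.1874]
tool_rot: [0.895, 0.447, 0.001, 0.001]
force: [4.8, 0.2, -0.9]
finger_gap: 0.18
gripper_force: 58.7
```

```bash
cat > st.py <<'E'
from h import *
s=manip.sense();q=s['tool_rot'];print(s['t'],s['tcp_pos'].round(4),'yaw',np.degrees(2*np.arctan2(q[1],q[0])).round(2),s['force'].round(2),s['ft_torque'].round(3),s['q'].round(2))
E
python3 st.py
```

```text
12.65 [ 0.5097 -0.1716  0.1874] yaw 53.06 [ 4.76  0.19 -0.86] [ 0.067 -0.834  0.079] [-0.53  0.58  1.76  0.    0.8   0.11]
```

step_arm --moves '[0,0.006,0,0,0,0,0.006,0,0,-0.02,0,0.006,0,0,-0.04,0,0.006,0,0,-0.06,0,0.006,0,0,-0.08,0,0.006,0,0,-0.1,0,0.006,0,0,-0.12,0,0.006,0,0,-0.14,0,0.006,0,0,-0.16,0,0.006,0,0,-0.16]'

```text
t: 13.9
tcp_pos: [0.5101, -0.1716, 0.1872]
tool_rot: [0.978, 0.21, 0.0, 0.0]
force: [2.8, -0.6, -0.8]
finger_gap: 0.181
gripper_force: 58.7
```

```bash
python3 st.py
```

```text
13.9 [ 0.5101 -0.1716  0.1872] yaw 24.28 [ 2.81 -0.64 -0.79] [-0.182 -0.513  0.077] [-0.53  0.58  1.75 -0.    0.8   0.62]
```

step_arm --moves '[0,0.003,0,0,-0.015,0,0.003,0,0,-0.03,0,0.003,0,0,-0.045,0,0.003,0,0,-0.06,0,0.003,0,0,-0.06]'

```text
t: 14.52
tcp_pos: [0.5103, -0.1716, 0.1871]
tool_rot: [0.993, 0.118, -0.0, 0.0]
force: [1.7, -1.5, -0.1]
finger_gap: 0.182
gripper_force: 58.8
```

```bash
python3 st.py
```

```text
14.525 [ 0.5103 -0.1716  0.1871] yaw 13.53 [ 1.66 -1.5  -0.1 ] [-0.383 -0.229  0.118] [-0.53  0.58  1.75 -0.    0.81  0.8 ]
```

step_arm --moves '[0,0,0,0,-0.01,0,0,0,0,-0.02,0,0,0,0,-0.02]'

```text
t: 14.9
tcp_pos: [0.5104, -0.1715, 0.1871]
tool_rot: [0.996, 0.086, -0.0, 0.0]
force: [0.9, -2.8, -0.0]
finger_gap: 0.183
gripper_force: 58.7
```

```bash
python3 st.py
```

```text
14.9 [ 0.5104 -0.1715  0.1871] yaw 9.82 [ 0.92 -2.79 -0.04] [-0.644 -0.069  0.089] [-0.53  0.58  1.75 -0.    0.8   0.87]
```

step_arm --moves '[0,0,-0.003,0,-0.01,0,0,-0.003,0,-0.02,0,0,-0.003,0,-0.02]'

```text
t: 15.28
tcp_pos: [0.5104, -0.1717, 0.187]
tool_rot: [0.999, 0.054, -0.0, -0.0]
force: [0.7, -1.7, -0.2]
finger_gap: 0.18
gripper_force: 58.8
```

```bash
python3 st.py
```

```text
15.275 [ 0.5104 -0.1717  0.187 ] yaw 6.2 [ 0.73 -1.66 -0.2 ] [-0.48  -0.012  0.051] [-0.53  0.58  1.75  0.    0.81  0.93]
```

step_arm --moves '[0,0,0,0,-0.005,0,0,0,0,-0.01,0,0,0,0,-0.01]'

```text
t: 15.65
tcp_pos: [0.5104, -0.1717, 0.1871]
tool_rot: [0.999, 0.038, -0.0, -0.0]
force: [0.2, -2.3, -0.3]
finger_gap: 0.181
gripper_force: 58.8
```

```bash
python3 st.py
```

```text
15.65 [ 0.5104 -0.1717  0.1871] yaw 4.41 [ 0.23 -2.25 -0.26] [-0.325  0.025  0.065] [-0.53  0.58  1.75  0.    0.81  0.96]
```

step_arm --moves '[0,0,0,0,-0.005,0,0,0,0,-0.01,0,0,0,0,-0.01]'

```text
t: 16.02
tcp_pos: [0.5104, -0.1718, 0.1871]
tool_rot: [1.0, 0.023, -0.0, -0.0]
force: [-0.4, -0.8, -0.8]
finger_gap: 0.183
gripper_force: 58.8
```

```bash
python3 st.py
```

```text
16.025 [ 0.5104 -0.1718  0.1871] yaw 2.62 [-0.36 -0.77 -0.83] [-0.309  0.077  0.197] [-0.53  0.58  1.75 -0.    0.81  0.99]
```

step_arm --moves '[0,0,0,0,-0.005,0,0,0,0,-0.01,0,0,0,0,-0.01]'

```text
t: 16.4
tcp_pos: [0.5105, -0.1718, 0.1871]
tool_rot: [1.0, 0.007, -0.0, -0.0]
force: [-0.1, -1.6, -0.3]
finger_gap: 0.182
gripper_force: 58.9
```

```bash
python3 st.py
```

```text
16.4 [ 0.5105 -0.1718  0.1871] yaw 0.83 [-0.13 -1.6  -0.25] [-0.22   0.092  0.36 ] [-0.53  0.58  1.75 -0.    0.81  1.02]
```

The torque rose to about 0.2 and then 0.36, so the cam is at its stop. I'm backing off straight away.

step_arm --moves '[0,0,0,0,0.015,0,0,0,0,0.03,0,0,0,0,0.04,0,0,0,0,0.04]'

```text
t: 16.9
tcp_pos: [0.5105, -0.1716, 0.187]
tool_rot: [0.998, 0.069, -0.0, -0.0]
force: [0.5, 0.6, -0.5]
finger_gap: 0.18
gripper_force: 58.8
```

```bash
python3 st.py
```

```text
16.9 [ 0.5105 -0.1716  0.187 ] yaw 7.95 [ 0.47  0.56 -0.51] [-0.004 -0.064  0.033] [-0.53  0.58  1.75  0.    0.81  0.9 ]
```

step_arm --moves '[0,0,0,0.03,0,0,0,0,0.1,0,0,0,0,0.25,0,0,-0.2,0,0.35,0,0,-0.4,0,0.35,0,0,-0.4,0,0.35,0,0,-0.4,0,0.35,0]'

```text
t: 17.77
tcp_pos: [0.4315, -0.1724, 0.2581]
tool_rot: [0.998, 0.07, 0.001, 0.001]
force: [0.5, -0.9, -0.7]
finger_gap: 0.177
gripper_force: 58.7
```

```bash
python3 st.py
python3 - <<'E'
from h import *
d=snap('wrist','w5')
uu,vv=np.meshgrid(range(0,512,3),range(0,300,3));P=np.array([world(d,u,v,.086)[:2] for u,v in zip(uu.ravel(),vv.ravel())])
for c in([.5095,-.1713],[.4753,-.0062]):
    i=np.argmin(np.hypot(*(P-c).T));u,v=uu.ravel()[i],vv.ravel()[i];print(u,v,slot(d,u,v,15,.086))
cv2.imwrite('pics/w5b.png',cv2.resize(d['color'],(800,600),interpolation=cv2.INTER_CUBIC))
E
```

```text
17.775 [ 0.4315 -0.1724  0.2581] yaw 7.99 [ 0.52 -0.95 -0.71] [-0.067 -0.008 -0.05 ] [-0.62  0.38  1.87  0.    0.88  0.81]
270 96 (array([ 0.51010906, -0.17116394]), np.float64(11.229167525819378), array([0.00471428, 0.02357157]), np.float64(0.022987445984033017))
84 120 (array([ 0.47509022, -0.00622934]), np.float64(11.642685417133606), array([0.00465968, 0.02550382]), np.float64(0.02595115927562036))
```

View pics/w5b.png

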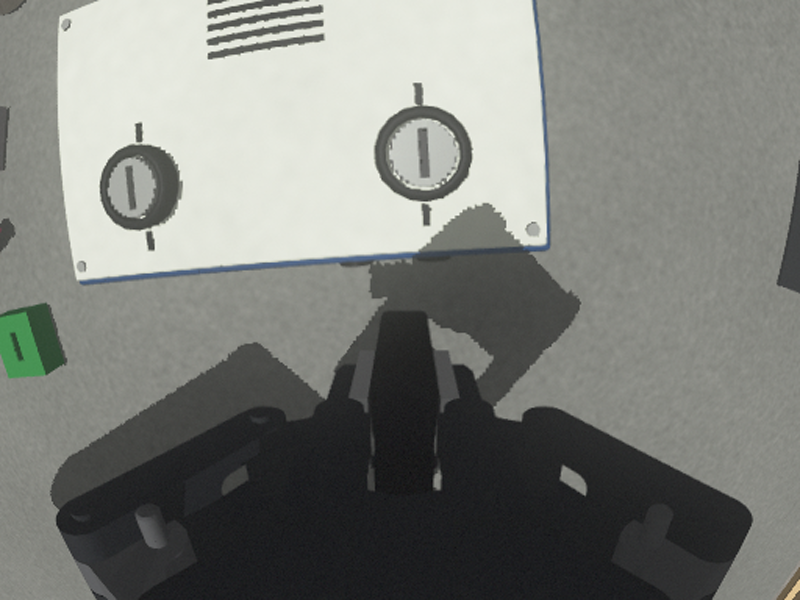

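The open lock's slot now lies between its pointers: (424,152), 11.2° against 11.6° for the shut lock, which is undisturbed. I'm going back toward the holder and looking at its hole.

step_arm --moves '[0,0,0.3,0,-0.036,0,0,0.6,0,-0.036,0,0,0.9,0,-0.036,0,0,1,0,-0.036,0,0,1,0,-0.036]'

```text
t: 18.45
tcp_pos: [0.4314, 0.0296, 0.2572]
tool_rot: [1.0, 0.016, 0.0, 0.0]
force: [-0.5, -0.4, -1.0]
finger_gap: 0.173
gripper_force: 59.0
```

step_arm --moves '[0,0,0.3,0,0,0,0,0.6,0,0,0,0,0.9,0,0,0,0,1,0,0,0,0,1,0,0,0,0,1,0,0,0,0,1,0,0]'

```text
t: 19.32
tcp_pos: [0.431, 0.2268, 0.2571]
tool_rot: [1.0, 0.012, -0.0, 0.0]
force: [0.2, -0.7, -0.7]
finger_gap: 0.177
gripper_force: 59.1
```

```bash
python3 st.py
python3 - <<'E'
from h import *
d=snap('wrist','w6')
uu,vv=np.meshgrid(range(0,512,3),range(0,300,3));P=np.array([world(d,u,v,.03)[:2] for u,v in zip(uu.ravel(),vv.ravel())])
i=np.argmin(np.hypot(*(P-[.508,.242]).T));u,v=uu.ravel()[i],vv.ravel()[i];print(u,v,slot(d,u,v,22,.03))
cv2.imwrite('pics/w6b.png',cv2.resize(d['color'],(800,600),interpolation=cv2.INTER_CUBIC))
E
```

```text
19.325 [0.431  0.2268 0.2571] yaw 1.41 [ 0.23 -0.69 -0.7 ] [ 0.019 -0.024 -0.004] [ 0.25  0.41  1.82 -0.    0.91  1.8 ]
246 99 (array([0.50759237, 0.24342325]), np.float64(179.6411671281869), array([0.0061277 , 0.02806259]), np.float64(0.02708827743246406))
```

View pics/w6b.png

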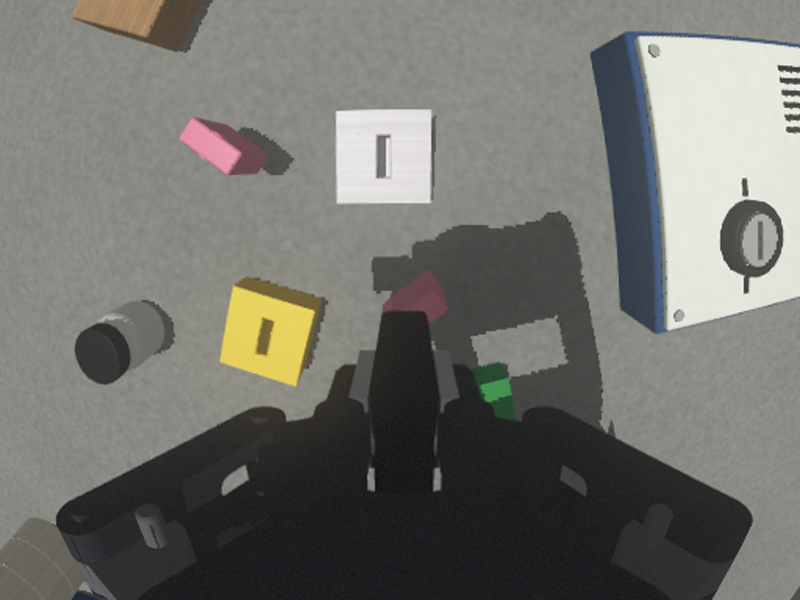

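The grey holder's hole is at (384,156), centre about (0.508,0.2426). I'm hovering the blade just above it.

step_arm --moves '[0,0.2,0.08,0,0,0,0.386,0.08,0,0,0,0.386,0.08,-0.2,0,0,0.386,0.08,-0.4,0,0,0.386,0.08,-0.55,0,0,0.386,0.08,-0.57,0,0,0.386,0.08,-0.57,0,0,0.386,0.08,-0.57,0]'

```text
t: 20.38
tcp_pos: [0.5088, 0.2442, 0.1446]
tool_rot: [1.0, 0.013, 0.001, -0.0]
force: [0.5, -0.2, -1.2]
finger_gap: 0.179
gripper_force: 59.1
```

```bash
python3 st.py
```

```text
20.375 [0.5088 0.2442 0.1446] yaw 1.52 [ 0.53 -0.24 -1.2 ] [-0.    -0.021  0.003] [0.25 0.68 1.71 0.   0.75 1.79]
```

step_arm --moves '[0,-0.002,-0.006,0,0,0,-0.002,-0.006,-0.03,0,0,-0.002,-0.006,-0.06,0,0,-0.002,-0.006,-0.08,0,0,-0.002,-0.006,-0.08,0]'

```text
t: 21.0
tcp_pos: [0.5071, 0.2429, 0.1265]
tool_rot: [1.0, 0.013, -0.001, 0.0]
force: [0.3, 0.4, -0.2]
finger_gap: 0.181
gripper_force: 59.1
```

```bash
python3 st.py
```

```text
21.0 [0.5071 0.2429 0.1265] yaw 1.54 [ 0.34  0.36 -0.19] [0.009 0.002 0.027] [0.25 0.71 1.72 0.   0.71 1.79]
```

In the hole, with no contact force. I'm lowering it fully, releasing and retreating upward.

step_arm --moves '[0,0,0,-0.025,0,0,0,0,-0.05,0,0,0,0,-0.057,0,0,0,0,-0.057,0,0,0,0,-0.057,0]'

```text
t: 21.62
tcp_pos: [0.5075, 0.2429, 0.1158]
tool_rot: [1.0, 0.013, 0.0, -0.0]
force: [-0.1, 0.3, -1.2]
finger_gap: 0.178
gripper_force: 59.3
```

step_arm --moves '[0.3,0,0,0,0,0.5,0,0,0,0,0.5,0,0,0,0,0.5,0,0,0,0,0.5,0,0,0,0]'

```text
t: 22.25
tcp_pos: [0.5074, 0.2429, 0.1157]
tool_rot: [1.0, 0.013, -0.0, -0.0]
force: [0.3, 0.1, -0.3]
finger_gap: 0.502
gripper_force: 0.0
```

step_arm --moves '[0.5,0,0,0.1,0,0.5,0,0,0.3,0,0.5,0,0,0.6,0,0.5,-0.3,0,0.7,0,0.5,-0.4,0,0.7,0,0.5,-0.4,0,0.7,0,0.5,-0.4,0,0.7,0]'

```text
t: 23.12
tcp_pos: [0.4288, 0.2431, 0.2558]
tool_rot: [1.0, 0.013, 0.001, -0.0]
force: [0.3, 0.4, 0.0]
finger_gap: 0.498
gripper_force: 0.0
```

```bash
python3 st.py
python3 - <<'E'
from h import *
d=snap('wrist','w7');b=snap('scene','s7')
for lo,hi in((.074,.092),(.024,.036)):
  P=np.array([world(d,u,v) for v in range(30,200) for u in range(150,380)],np.float32)
  Q=P[(P[:,2]>lo)&(P[:,2]<hi)]; Q=Q[np.hypot(Q[:,0]-.507,Q[:,1]-.242)<.045]
  print(len(Q),Q[:,2].mean(),cv2.minAreaRect(np.ascontiguousarray(Q[:,:2])))
up=lambda x:cv2.resize(x,(400,400),interpolation=cv2.INTER_CUBIC)
cv2.imwrite('pics/end.png',np.hstack([up(d['color'][30:190,160:320]),up(b['color'][180:280,240:340])]))
E
```

```text
23.125 [0.4288 0.2431 0.2558] yaw 1.53 [0.34 0.41 0.04] [-0.023  0.006  0.013] [ 0.29  0.42  1.81 -0.    0.91  1.83]
965 0.0842292 ((0.5065407156944275, 0.2434292435646057), (0.040265798568725586, 0.01618000492453575), 1.5720611810684204)
2650 0.02842516 ((0.5073398947715759, 0.2425043135881424), (0.05959722399711609, 0.06041102111339569), 1.729780673980713)
```

View pics/end.png

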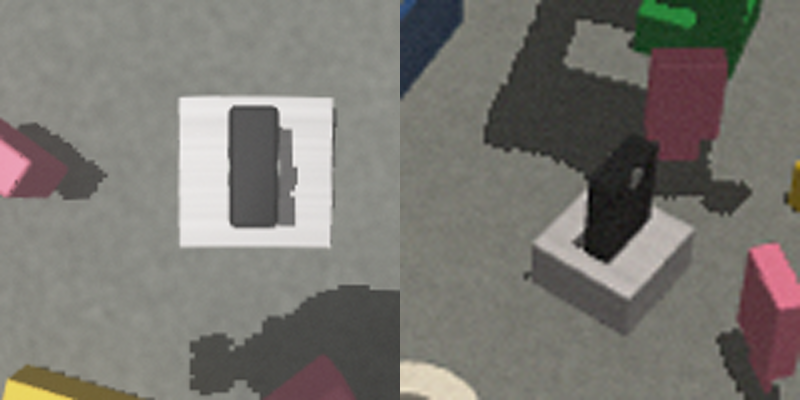

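The key stands upright and fully down in its holder at (253,165). Its top height matches the start (0.0842), and the gripper is well clear. I'm handing in.

```bash
python3 -c "
from station import manip
print(manip.sign_off())"
```

```text
the job is handed in; nothing more can be done
None
```

The open lock is turned home to its stop, the key is back upright in its holder and released, and the job is handed in with no verdict shown; the wrist torque briefly read 0.36 N m at the stop, above the roughly 0.3 N m guide, before I backed off.

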